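# Swing the divided parts tray round to face the bench front

## Task

Two grey parts trays each turn on a steel post through one back corner. Push the tray that has a divider down its middle round on its post, about a quarter turn clockwise seen from above, until its low open front faces the robot and stands square with the front edge of the bench. Do not disturb the tray without a divider.

Things in the scene. Friction and masses are not known exactly. Their poses are not given: they have to be found in the camera images.
- divided_tray: The tray to turn: open grey plastic, 105 mm deep (x), 78 wide (y), 45 high, walls 4; loose, flat on the bench, 0.4 kg, two small relays in it; a divider runs along x. Origin: bench height, on the axis of the eye at its back corner; z up. Outside spans x -111 to -6, y -84 to -6 mm. Starts at yaw 68 to 95 degrees (front to the robot's right); wanted: yaw 0, x straight away from the robot.
- divided_tray_eye (a point): Top of the divided tray's corner eye (24 wide), at (0, 0, 45) mm in the tray's frame. A fixed steel post 12 mm thick passes through it with 1.5 mm play, under a cap 25 mm wide whose top is 56 mm above the bench: the tray can only swing about it, slides with friction, and stays where it is left.
- divided_tray_front (a point): Middle of the divided tray's front, on the outside of the lip, at (-111, -45, 16) mm in its frame. The front, facing the tray's own -x, is only a lip 16 mm high with a paper label; the other three walls are 45 mm high.
- divided_tray_corner (a point): Top of the outside corner diagonally across from the post, at (-111, -84, 45) mm in the tray's frame: the front end of the long wall facing the tray's own -y. At the start that wall is on the side away from the robot; drawing it towards the robot near this corner turns the tray clockwise.
- plain_tray: The other tray, the same in all sizes, on its own post, but without a divider and with a green terminal block in it. It starts in about the same direction, to the left or right of the divided one; to be left as it is. Origin and axes as for the divided tray.
- plain_tray_corner (a point): The matching free corner of the plain tray, at (-111, -84, 45) mm in that tray's frame.
- bench_mark (a point): Point in the bench top 420 mm ahead of the robot's base axis; its x axis points straight away from the robot, its y axis along the front edge to the robot's left. The shelf over the bench begins 332 mm beyond this point, 418 mm above the top: keep the wrist clear of it.
Things that resemble listed ones, but are neither listed nor needed, are in the scene too. Leave any red look-alike of the divided_tray alone.

How it is judged:
By the outcome, as a careful person would: the job done as asked, in the order asked, and still so for the second after the job is handed in, with the robot touching nothing.
It also fails if it takes over 35 s, if anything falls off the work surface, if the arm or the gripper's body presses on something with over 40 N, if the wrist force passes 120 N, or if a joint passes its speed limit or range.

## Robot

A 6-joint arm with a two-finger parallel gripper is mounted at the origin on a cart in front of the work surface, level with it; the furniture and walls round the work are solid. World frame = base frame: x ahead of the robot, y to its left, z up, the work surface at z = 0. Lengths are in m, angles in rad, forces in N, time in s.
With the tool pointing down it reaches from about 0.375 to 0.975 m from the base axis. Payload 3.8 kg.
Tool frame: the origin (TCP) lies at the very end of the fingers, on their centre line; the grasp point (between the pads) lies 19 mm behind it; z points along the fingers, y is the line along which they close (so a half turn about z gives the same grasp; the last joint's range is limited). The gripper opens to 85 mm and grips with 20 to 120 N. Pads are 22 mm wide; open, the fingers measure 114 mm over their backs; the gripper's body (76 mm by 85 mm) begins 54 mm behind the grasp point. The pads swing forward as they close: fully open they stand 13 mm farther back than shut.
Start: joints at [-1.14, 0.264, 1.604, -0, 1.274, -0.037], TCP at [0.304, -0.602, 0.231] pointing down, gripper open.
Joint ranges: [-2.63, 2.63], [-0.94, 2.18], [0.31, 2.57], [-1.31, 4.45], [0, 2.66], [-2.55, 2.55]. Speed limits (rad/s): [2.57, 2.57, 3.14, 3.14, 3.14, 3.14].

## Interface

Orientations are given as a rotation vector (axis times angle).
In Python, from workcell import monitor, viewer, job gives the robot as it stands. The module is installed in compiled form; this text tells all that it offers.
- The arm moves only by the tool step_arm, never from a script. Its argument "series" is one flat list of numbers, 4 for each row, row after row: the shift along the tool's x, y, z in m, then the turn about the tool's z in rad. A call has 1 to 8 rows; each row is the pose to reach, as a shift and turn from the pose commanded when the call began, along the tool's axes at that moment; what a row does not reach only later rows make up. A row lasts 1/8 s, in which the tool goes at most 62.5 mm and 10.7 degrees, less where a joint would pass 70% of its speed; a pose out of reach is approached as far as the arm can. A call with a gripper value outside its range is refused whole. "gripper" is the opening, from 0 (shut) to 1 (fully open), set as the call begins (left out, the last holds). The fingers move at their own pace and stop on an object; "newtons" is the grip in N (left out, the last holds). Time passes only in rows, so rows that repeat a pose let the fingers close. It gives the time, the measured TCP pose, the force, the opening and the grip force at its end, in the units of the state.
- monitor.read_state(): the state, without advancing time (a new reading comes with each control period).
- viewer.read_camera(name): name is "side" or "top"; returns a dict with "image" (400x640x3 uint8, red, green, blue), "intrinsics" (3x3 intrinsics, pixels), "distortion" ([k1, k2, p1, p2, k3] as OpenCV has them; the pictures are not rectified), "T" (4x4, takes a point from camera to world coordinates). Camera axes: x right, y up, looking along -z (the intrinsics and any distortion apply to the point x, -y, -z); pixel columns grow to the right and rows downward; lengths in m; the calibration is good to about 2 mm. A picture is of the moment at which its call begins. There is no depth.
- job.finish_job(): hands the job in; it is judged then, once.
Trained networks look in a picture, given as the dict that the camera call returned (one of the last four; its "shot" number tells which), for a name from the list of things; names that differ only in an ending like _2 or _b are one class to them, and where a whole thing is asked for, a point or a joint stands for the part that bears it (a point fixed in the world has none). Each returns a list of dicts, best first, with "score" (0 to 1); they miss things now and then, are a little off and sometimes report something else, mostly with a low value. They report only what shows in the picture. A call takes as long as a camera call. They do not tell look-alikes from the thing itself.
- viewer.boxes_of(picture, label): "extent" ([centre column, centre row, width, height] in pixels, round what is visible of it).
- viewer.spot_point(picture, label): "point" ([column, row] in pixels: a listed point, or the origin of a listed thing).
The state is a dict: "time": time; "q": joint angles; "joint_vel": joint speeds; "joint_torque": joint torques, N m; "tool_pos": TCP position; "tcp_rot": TCP orientation; "wrist_force": force on the tool from outside, world axes, zero at the start; "torque": the same for the moment, N m; "width": opening from 0.0 (shut) to 1.0 (fully open); "grip_force": force on a finger pad.
Only numpy, scipy, OpenCV 4.12 (cv2) and the standard library are available. Lean on these libraries where they do the work, as an engineer would, in place of code of your own. Each camera call takes 0.05 s, during which the arm holds its last target. There are 200 camera calls.

## Working session

There is one attempt and no reset: what is moved stays moved. The work goes in short steps, Python scripts to look and compute and a tool call to move; the robot and the scene stay as the last step left them, time stands still between calls to the robot, and variables do not carry over. Pictures are saved under pics/ and viewed, at most 10 in all, crops included, and the job is handed in when it is done.

Besides the shell and the picture viewer there is one more tool, called after "Call:" by a JSON object that holds its "op" and its "data", one argument or row to a line. step_arm: Moves the arm, as the interface text tells. Its arguments: {"type":"object","properties":{"series":{"type":"array"},"gripper":{"type":"number"},"newtons":{"type":"number"}},"required":["series"]}

```bash
mkdir -p pics; cat > h.py <<'E'
import numpy as np, cv2
from workcell import monitor, viewer, job
def ray(p,uv):
    d=cv2.undistortPoints(np.array([[uv]],float),p["intrinsics"],np.array(p["distortion"],float))[0,0]
    T=np.array(p["T"]); return T[:3,3],T[:3,:3]@np.array([d[0],-d[1],-1.])
def at_z(p,uv,z):
    o,d=ray(p,uv); return o+d*(z-o[2])/d[2]
def proj(p,X):
    T=np.array(p["T"]); c=T[:3,:3].T@(np.array(X)-T[:3,3]); c=np.array([c[0],-c[1],-c[2]])
    return cv2.projectPoints(c[None],np.zeros(3),np.zeros(3),p["intrinsics"],np.array(p["distortion"],float))[0][0,0]
def save(p,n): cv2.imwrite("pics/"+n,np.ascontiguousarray(p["image"][:,:,::-1]))
E
python3 - <<'E'
from h import *
Z=dict(divided_tray=0,divided_tray_eye=.045,divided_tray_front=.016,divided_tray_corner=.045,plain_tray=0,plain_tray_corner=.045)
ims=[]
for c in("top","side"):
    p=viewer.read_camera(c); ims.append(p["image"])
    for n in Z:
        print(c,n,[(np.round(r["point"]),round(r["score"],2),np.round(at_z(p,r["point"],Z[n]),3)[:2]) for r in viewer.spot_point(p,n)[:4]])
    save(p,c+"0.png")
s=monitor.read_state();print(s["time"],s["tool_pos"],s["tcp_rot"],s["wrist_force"])
E
```

```text
top divided_tray [(array([204., 178.]), 0.97, array([0.556, 0.224])), (array([388., 194.]), 0.75, array([ 0.52 , -0.204]))]
top divided_tray_eye [(array([393., 195.]), 0.79, array([ 0.511, -0.206])), (array([200., 173.]), 0.72, array([0.56 , 0.221]))]
top divided_tray_front [(array([440., 180.]), 0.67, array([ 0.549, -0.322])), (array([185., 129.]), 0.6, array([0.67 , 0.268]))]
top divided_tray_corner [(array([445., 160.]), 0.9, array([ 0.589, -0.325])), (array([166., 122.]), 0.58, array([0.677, 0.3  ]))]
top plain_tray [(array([266., 188.]), 0.95, array([0.535, 0.082]))]
top plain_tray_corner [(array([317., 158.]), 0.63, array([ 0.593, -0.038]))]
side divided_tray [(array([328., 181.]), 0.85, array([ 0.503, -0.194])), (array([256., 321.]), 0.77, array([0.563, 0.22 ]))]
side divided_tray_eye [(array([327., 164.]), 0.74, array([ 0.509, -0.205])), (array([254., 308.]), 0.65, array([0.56 , 0.221]))]
side divided_tray_front [(array([186., 330.]), 0.89, array([0.672, 0.27 ])), (array([320., 147.]), 0.55, array([ 0.546, -0.315]))]
side divided_tray_corner [(array([303., 135.]), 0.73, array([ 0.596, -0.324])), (array([172., 338.]), 0.58, array([0.674, 0.301]))]
side plain_tray [(array([289., 262.]), 0.67, array([0.537, 0.08 ])), (array([328., 165.]), 0.21, array([ 0.514, -0.26 ]))]
side plain_tray_corner [(array([274., 205.]), 0.78, array([ 0.598, -0.035]))]
0.7 [ 0.30436812 -0.60251622  0.23135959] [3.05595351e+00 7.28085852e-01 4.29000015e-05] [ 0.18263986 -0.76150938  0.03173089]
```

View pics/top0.png

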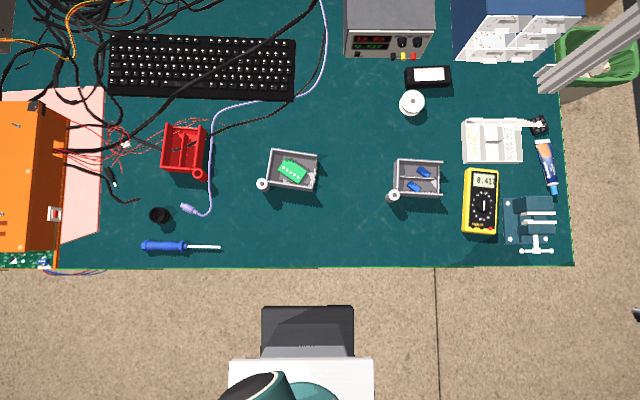

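View pics/side0.png

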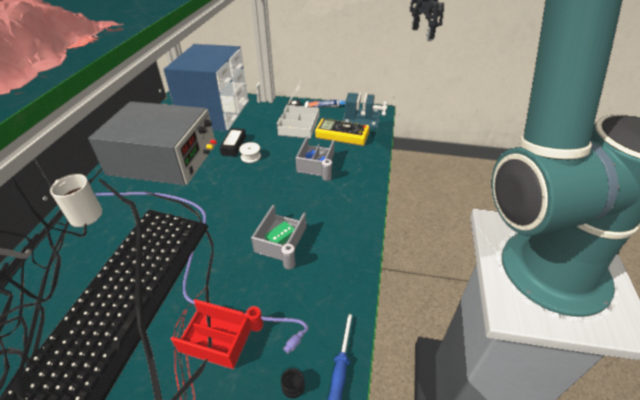

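```bash
python3 - <<'E'
from h import *
im=cv2.imread("pics/top0.png")
cv2.imwrite("pics/crop0.png",cv2.resize(im[140:220,360:480],None,fx=6,fy=6,interpolation=cv2.INTER_CUBIC))
E
```

```text
(no output)
```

View pics/crop0.png

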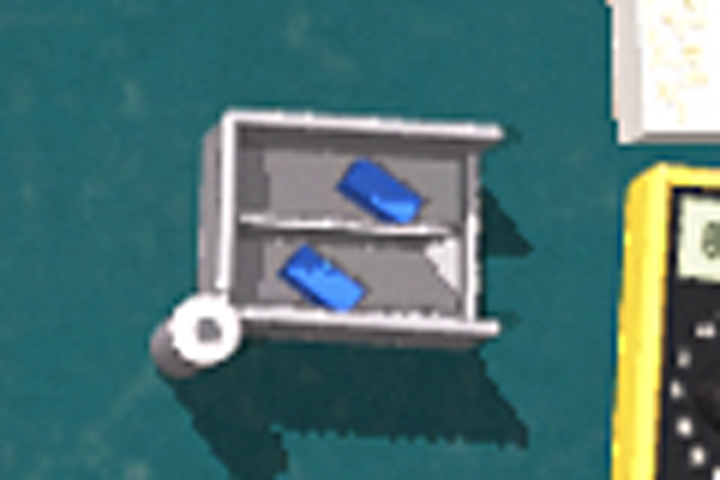

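Candidates (top view): the red divided look-alike at (183,148), the plain grey tray with green block at (290,170), the grey tray with divider and blue relays at (418,178), and the white tray at (492,140). I choose (418,178). The crop confirms the divider, with the eye at about (394,195). Eye ≈ (0.510, −0.2055) and yaw ≈ 87°.

```bash
cat >> h.py <<'E'
from scipy.spatial.transform import Rotation as R
EYE=np.array([.510,-.2055])
def series(poses,start=None):
    """poses: (x,y,z,yaw deg of tool x) -> rows rel. to commanded start pose (pos,yaw)"""
    s=monitor.read_state()
    p0=np.array(s["tool_pos"]) if start is None else np.array(start[:3])
    if start is None:
        x=R.from_rotvec(s["tcp_rot"]).as_matrix()[:,0]; y0=np.degrees(np.arctan2(x[1],x[0]))
    else: y0=start[3]
    c,n=np.cos(np.radians(y0)),np.sin(np.radians(y0)); M=np.array([[c,n,0],[n,-c,0],[0,0,-1]])
    print("yaw0",round(y0,2),"q",np.round(s["q"],2),"t",s["time"])
    for p in poses: print(*[f"{v:.3f}" for v in M@(np.array(p[:3])-p0)],f"{-np.radians(p[3]-y0):.3f}",sep=", ",end=",\n")
def fin(yaw,lx=-.095,ly=-.0985,z=.015,eye=EYE):
    a=np.radians(yaw); c,n=np.cos(a),np.sin(a)
    return (eye[0]+c*lx-n*ly,eye[1]+n*lx+c*ly,z,yaw)
E
python3 - <<'E'
from h import *
print(fin(87,ly=-.120))
series([fin(87,ly=-.120,z=.15),fin(87,ly=-.120,z=.015)])
E
```

```text
(np.float64(0.6248636283274692), np.float64(-0.30665012055083773), 0.015, 87)
yaw0 26.8 q [-1.14  0.26  1.6   0.    1.27 -0.04] t 0.7
0.419, -0.120, 0.081, -1.051,
0.419, -0.120, 0.216, -1.051,
```

Call:
{"op": "step_arm", "data": {
  "series": [0.06,-0.017,0.01,-0.15,0.12,-0.034,0.02,-0.3,0.18,-0.051,0.03,-0.45,0.24,-0.068,0.045,-0.6,0.3,-0.086,0.055,-0.75,0.36,-0.103,0.07,-0.9,0.419,-0.12,0.081,-1.051,0.419,-0.12,0.081,-1.051],
  "gripper": 0
}}

```text
time: 1.7
tool_pos: [0.6264, -0.3026, 0.1489]
tcp_rot: [-2.271, -2.168, -0.001]
wrist_force: [-0.9, -1.1, 0.7]
width: -0.002
grip_force: 0.0
```

Call:
{"op": "step_arm", "data": {
  "series": [0,0,0,0,0,0,0,0]
}}

```text
time: 1.95
tool_pos: [0.6235, -0.3078, 0.1508]
tcp_rot: [2.28, 2.16, -0.001]
wrist_force: [0.8, 0.3, -0.2]
width: -0.0
grip_force: 0.0
```

```bash
python3 - <<'E'
from h import *
s=monitor.read_state();print(s["tool_pos"],s["width"],s["wrist_force"])
series([fin(87,ly=-.120,z=.015)])
p=viewer.read_camera("top");save(p,"top1.png")
cv2.imwrite("pics/crop1.png",cv2.resize(cv2.imread("pics/top1.png")[90:250,340:540],None,fx=3,fy=3))
print(proj(p,fin(87,ly=-.12)[:3]))
E
```

```text
[ 0.62347844 -0.30782162  0.15079036] -0.00034142347134886227 [ 0.76255588  0.27252373 -0.15671967]
yaw0 86.91 q [-0.49  0.36  1.64 -0.    1.15 -0.44] t 1.95
0.001, 0.001, 0.136, -0.002,
[432.2004084  148.12161058]
```

View pics/crop1.png

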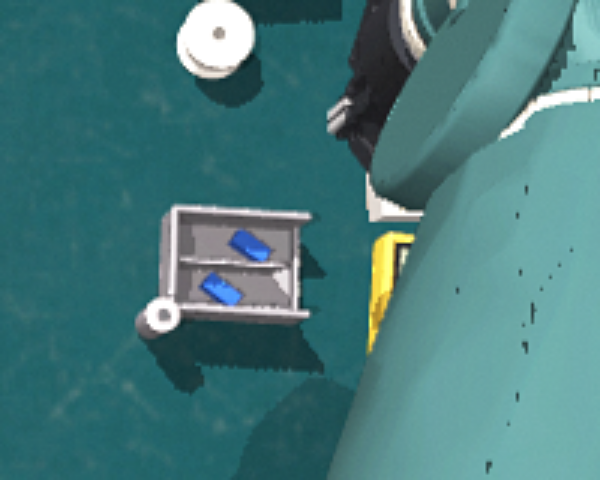

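The closed fingertips are at crop (340,115), raised. Their landing point at crop (277,174) is clear bench just beyond the far wall (crop row 210). I'm descending there.

Call:
{"op": "step_arm", "data": {
  "series": [0,0,0.04,0,0,0,0.08,0,0,0,0.115,0,0,0,0.136,0,0,0,0.136,0]
}}

```text
time: 2.62
tool_pos: [0.6224, -0.3066, 0.0126]
tcp_rot: [-2.277, -2.159, 0.002]
wrist_force: [-0.5, 0.3, -0.1]
width: -0.002
grip_force: 0.0
```

```bash
python3 - <<'E'
from h import *
print(monitor.read_state()["tool_pos"])
P=fin(87,ly=-.120)
series([fin(87,ly=-.109),fin(87)]+[fin(y) for y in (83,78,73,68,63,58)],P)
series([fin(y) for y in (53,48,43,38,33,28,23,18)],fin(58))
series([fin(y) for y in (15,12,10,8,6,4,4)],fin(18))
E
```

```text
[ 0.62239456 -0.30657354  0.01257858]
yaw0 87 q [-0.49  0.5   1.72 -0.    0.93 -0.44] t 2.625
-0.000, -0.011, 0.000, -0.000,
-0.000, -0.022, 0.000, -0.000,
-0.007, -0.028, 0.000, 0.070,
-0.014, -0.038, 0.000, 0.157,
-0.021, -0.047, 0.000, 0.244,
-0.027, -0.058, 0.000, 0.332,
-0.032, -0.069, 0.000, 0.419,
-0.036, -0.080, 0.000, 0.506,
yaw0 58 q [-0.49  0.5   1.72 -0.    0.93 -0.44] t 2.625
-0.008, -0.009, 0.000, 0.087,
-0.016, -0.018, 0.000, 0.175,
-0.022, -0.028, 0.000, 0.262,
-0.028, -0.038, 0.000, 0.349,
-0.033, -0.049, 0.000, 0.436,
-0.037, -0.061, 0.000, 0.524,
-0.039, -0.072, 0.000, 0.611,
-0.041, -0.084, 0.000, 0.698,
yaw0 18 q [-0.49  0.5   1.72 -0.    0.93 -0.44] t 2.625
-0.005, -0.005, 0.000, 0.052,
-0.010, -0.010, 0.000, 0.105,
-0.013, -0.014, 0.000, 0.140,
-0.016, -0.018, 0.000, 0.175,
-0.018, -0.022, 0.000, 0.209,
-0.021, -0.026, 0.000, 0.244,
-0.021, -0.026, 0.000, 0.244,
```

Call:
{"op": "step_arm", "data": {
  "series": [0,-0.011,0,0,0,-0.022,0,0,-0.007,-0.028,0,0.07,-0.014,-0.038,0,0.157,-0.021,-0.047,0,0.244,-0.027,-0.058,0,0.332,-0.032,-0.069,0,0.419,-0.036,-0.08,0,0.506]
}}

```text
time: 3.62
tool_pos: [0.5431, -0.3393, 0.0162]
tcp_rot: [2.746, 1.518, 0.003]
wrist_force: [1.3, -0.9, -0.2]
width: 0.003
grip_force: 0.8
```

```bash
python3 - <<'E'
from h import *
s=monitor.read_state();print(s["tool_pos"],s["wrist_force"],fin(58))
for c in("top","side"):
    p=viewer.read_camera(c)
    for n,z in(("divided_tray_eye",.045),("divided_tray_corner",.045),("divided_tray_front",.016)):
        print(c,n,[(np.round(r["point"]),round(r["score"],2),np.round(at_z(p,r["point"],z),3)[:2]) for r in viewer.spot_point(p,n)[:2]])
    save(p,c+"2.png")
a=cv2.imread("pics/top2.png")[110:270,340:500];b=cv2.imread("pics/side2.png")[90:250,230:430]
cv2.imwrite("pics/c2.png",cv2.resize(np.hstack([a,b]),None,fx=2.2,fy=2.2))
E
```

```text
[ 0.54310013 -0.33926653  0.01624755] [ 1.29394788 -0.85590028 -0.18714185] (np.float64(0.5431904073692535), np.float64(-0.33826161666183113), 0.015, 58)
top divided_tray_eye [(array([199., 173.]), 0.78, array([0.561, 0.222])), (array([393., 195.]), 0.68, array([ 0.511, -0.205]))]
top divided_tray_corner [(array([456., 187.]), 0.88, array([ 0.527, -0.347])), (array([167., 122.]), 0.72, array([0.677, 0.299]))]
top divided_tray_front [(array([444., 204.]), 0.78, array([ 0.493, -0.327])), (array([184., 127.]), 0.75, array([0.675, 0.272]))]
side divided_tray_eye [(array([256., 309.]), 0.87, array([0.556, 0.223])), (array([325., 166.]), 0.76, array([ 0.512, -0.194]))]
side divided_tray_corner [(array([171., 338.]), 0.88, array([0.676, 0.302])), (array([329., 134.]), 0.61, array([ 0.527, -0.342]))]
side divided_tray_front [(array([342., 147.]), 0.72, array([ 0.486, -0.326])), (array([186., 328.]), 0.64, array([0.674, 0.266]))]
```

View pics/c2.png

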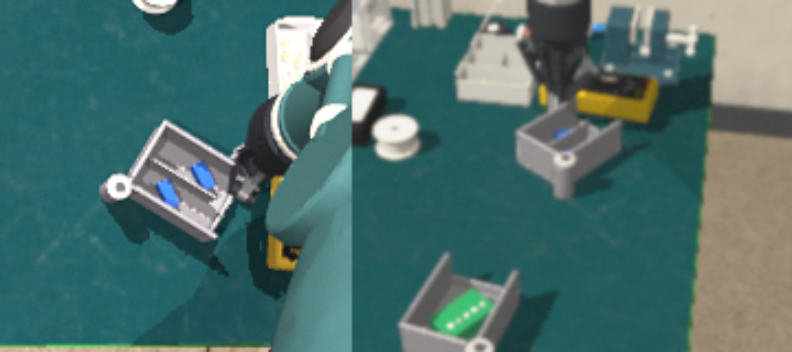

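The tray has turned to about 59° and the finger is on its far wall near the corner, crop (240,180). The plain tray is unmoved. The multimeter is close outside the arc, so I'll slide the finger inward along the wall.

```bash
python3 - <<'E'
from h import *
p=viewer.read_camera("top")
print([at_z(p,u,.03)[:2].round(3) for u in((468,168),(462,232))])
series([fin(58,lx=-.085,ly=-.0995),fin(55,lx=-.075)]+[fin(y,lx=-.075) for y in (50,45,40,35,30,25)],fin(58))
k=dict(lx=-.075)
series([fin(y,**k) for y in (20,16,13,10,8,6,5,5)],fin(25,**k))
E
```

```text
[array([ 0.574, -0.382]), array([ 0.429, -0.361])]
yaw0 58 q [-0.6   0.41  1.85  0.    0.88 -0.04] t 4.075
0.010, 0.001, 0.000, -0.000,
0.015, -0.004, 0.000, 0.052,
0.007, -0.011, 0.000, 0.140,
-0.000, -0.019, 0.000, 0.227,
-0.007, -0.028, 0.000, 0.314,
-0.013, -0.037, 0.000, 0.401,
-0.017, -0.047, 0.000, 0.489,
-0.022, -0.057, 0.000, 0.576,
yaw0 25 q [-0.6   0.41  1.85  0.    0.88 -0.04] t 4.075
-0.008, -0.007, 0.000, 0.087,
-0.014, -0.013, 0.000, 0.157,
-0.019, -0.018, 0.000, 0.209,
-0.023, -0.023, 0.000, 0.262,
-0.026, -0.026, 0.000, 0.297,
-0.028, -0.030, 0.000, 0.332,
-0.029, -0.032, 0.000, 0.349,
-0.029, -0.032, 0.000, 0.349,
```

Call:
{"op": "step_arm", "data": {
  "series": [0.01,0.001,0,0,0.015,-0.004,0,0.052,0.007,-0.011,0,0.14,0,-0.019,0,0.227,-0.007,-0.028,0,0.314,-0.013,-0.037,0,0.401,-0.017,-0.047,0,0.489,-0.022,-0.057,0,0.576]
}}

```text
time: 5.08
tool_pos: [0.4839, -0.3276, 0.015]
tcp_rot: [3.065, 0.677, 0.003]
wrist_force: [2.2, -2.0, 1.3]
width: -0.001
grip_force: 1.2
```

Call:
{"op": "step_arm", "data": {
  "series": [-0.008,-0.007,0,0.087,-0.014,-0.013,0,0.157,-0.019,-0.018,0,0.209,-0.023,-0.023,0,0.262,-0.026,-0.026,0,0.297,-0.028,-0.03,0,0.332,-0.029,-0.032,0,0.349,-0.029,-0.032,0,0.349]
}}

```text
time: 6.08
tool_pos: [0.4431, -0.3109, 0.0149]
tcp_rot: [3.137, 0.138, 0.001]
wrist_force: [-1.6, -5.7, 2.6]
width: 0.002
grip_force: 2.6
```

```bash
python3 - <<'E'
from h import *
s=monitor.read_state();print(s["time"],s["tool_pos"],s["wrist_force"],fin(5,lx=-.075))
L={"divided_tray_eye":(0,0,.045),"divided_tray_corner":(-.111,-.084,.045),"divided_tray_front":(-.111,-.045,.016)}
for c in("top","side"):
    p=viewer.read_camera(c)
    for n,l in L.items():
        for r in viewer.spot_point(p,n)[:3]:
            w=at_z(p,r["point"],l[2])[:2]
            if w[1]<-.1: print(c,n,np.round(r["point"]),round(r["score"],2),w.round(3), round(np.degrees(np.arctan2(*(w-EYE)[::-1])-np.arctan2(l[1],l[0])),1) if l[0] else "")
    save(p,c+"3.png")
a=cv2.imread("pics/top3.png")[150:290,360:500];b=cv2.imread("pics/side3.png")[110:250,270:430]
cv2.imwrite("pics/c3.png",cv2.resize(np.hstack([a,b]),None,fx=2.6,fy=2.6,interpolation=cv2.INTER_CUBIC))
E
```

```text
6.075 [ 0.44307707 -0.31087889  0.01492549] [-1.5594984  -5.74217556  2.63150718] (np.float64(0.44387023830376343), np.float64(-0.3101618584681113), 0.015, 5)
top divided_tray_eye [395. 194.] 0.66 [ 0.512 -0.21 ] 
top divided_tray_corner [442. 239.] 0.56 [ 0.412 -0.31 ] 9.8
top divided_tray_front [418. 243.] 0.59 [ 0.404 -0.266] 7.7
side divided_tray_eye [329. 164.] 0.55 [ 0.504 -0.204] 
side divided_tray_corner [370. 148.] 0.67 [ 0.408 -0.293] 3.6
side divided_tray_front [369. 164.] 0.95 [ 0.405 -0.26 ] 5.4
```

View pics/c3.png

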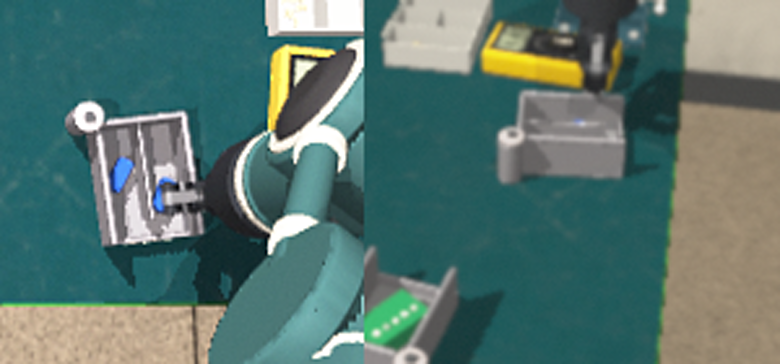

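The tray is at roughly 5–7°, with the finger on its right wall. I'll push about 3° more, then back off and up to measure with a clear view.

```bash
python3 - <<'E'
from h import *
k=dict(lx=-.075)
series([fin(4,**k),fin(3,**k),fin(2,**k),fin(2,**k),fin(2,lx=-.075,ly=-.120),fin(2,lx=-.075,ly=-.125)],fin(5,**k))
E
```

```text
yaw0 5 q [-0.66  0.25  2.07 -0.    0.82  0.83] t 6.475
-0.002, -0.001, 0.000, 0.017,
-0.003, -0.003, 0.000, 0.035,
-0.005, -0.004, 0.000, 0.052,
-0.005, -0.004, 0.000, 0.052,
-0.006, 0.017, 0.000, 0.052,
-0.006, 0.022, 0.000, 0.052,
```

Call:
{"op": "step_arm", "data": {
  "series": [-0.002,-0.002,0,0.017,-0.003,-0.003,0,0.035,-0.005,-0.005,0,0.052,-0.005,-0.005,0,0.052,-0.006,0.016,0,0.052,-0.006,0.021,0,0.052]
}}

```text
time: 7.22
tool_pos: [0.4388, -0.3324, 0.0142]
tcp_rot: [-3.141, -0.055, -0.0]
wrist_force: [0.1, 0.1, 0.8]
width: 0.003
grip_force: 0.0
```

Call:
{"op": "step_arm", "data": {
  "series": [0,0,-0.05,0,0,0.04,-0.1,0,0,0.1,-0.12,0,0,0.16,-0.12,0,0,0.16,-0.12,0]
}}

```text
time: 7.85
tool_pos: [0.444, -0.4956, 0.1342]
tcp_rot: [3.14, 0.05, 0.001]
wrist_force: [0.2, -0.1, -0.8]
width: 0.0
grip_force: 0.0
```

```bash
python3 - <<'E'
from h import *
s=monitor.read_state();print(s["time"],s["tool_pos"],s["q"])
L={"divided_tray_eye":(0,0,.045),"divided_tray_corner":(-.111,-.084,.045),"divided_tray_front":(-.111,-.045,.016)}
for c in("top","side"):
    p=viewer.read_camera(c)
    for n,l in L.items():
        for r in viewer.spot_point(p,n)[:3]:
            w=at_z(p,r["point"],l[2])[:2]
            if w[1]<-.1: print(c,n,np.round(r["point"]),round(r["score"],2),w.round(3), round(np.degrees(np.arctan2(*(w-EYE)[::-1])-np.arctan2(l[1],l[0])),1) if l[0] else "")
    save(p,c+"4.png")
    # overlay of the tray top rim and lip at yaw 0
    v=cv2.resize(cv2.imread(f"pics/{c}4.png"),None,fx=6,fy=6,interpolation=cv2.INTER_CUBIC)
    pts=[(-.111,-.006,.045),(-.006,-.006,.045),(-.006,-.084,.045),(-.111,-.084,.045)]
    q=np.array([(proj(p,(EYE[0]+a,EYE[1]+b,z))+.5)*6-.5 for a,b,z in pts])
    cv2.polylines(v,[np.int32(np.round(q))],False,(0,0,255),1)
    m=q.mean(0).astype(int); cv2.imwrite(f"pics/{c}4c.png",v[m[1]-240:m[1]+260,max(0,m[0]-195):m[0]+195])
cv2.imwrite("pics/c4.png",np.hstack([cv2.imread("pics/top4c.png"),cv2.imread("pics/side4c.png")]))
E
```

```text
7.85 [ 0.44400299 -0.49562682  0.13416848] [-8.77592577e-01  3.17004852e-01  1.72131035e+00 -2.56627794e-04
  1.10170664e+00  6.61504462e-01]
top divided_tray_eye [394. 193.] 0.76 [ 0.516 -0.207] 
top divided_tray_corner [437. 242.] 0.74 [ 0.407 -0.3  ] 5.5
top divided_tray_front [417. 243.] 0.85 [ 0.406 -0.262] 6.6
side divided_tray_eye [326. 163.] 0.82 [ 0.511 -0.209] 
side divided_tray_corner [370. 150.] 0.82 [ 0.407 -0.286] 0.9
side divided_tray_front [369. 166.] 0.88 [ 0.406 -0.253] 2.6
```

View pics/c4.png

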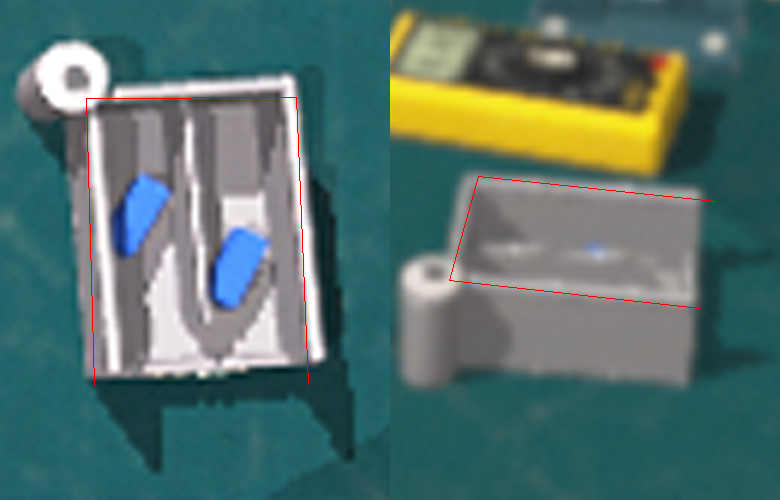

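The top view shows the whole tray clear of the arm, with the back wall at (115,93)–(295,78) and the right wall at (295,80)–(325,360). Both are tilted about 4° from the red yaw 0 outline. I'll turn those edges into world angles.

```bash
python3 - <<'E'
from h import *
def run(c,edges,off):
    p=viewer.read_camera(c)
    pts=[(-.111,-.006,.045),(-.006,-.006,.045),(-.006,-.084,.045),(-.111,-.084,.045)]
    q=np.array([(proj(p,(EYE[0]+a,EYE[1]+b,z))+.5)*6-.5 for a,b,z in pts]); m=q.mean(0).astype(int)
    for a,b,ax in edges:
        w=[at_z(p,(np.array(u)+[m[0]-195-off,m[1]-240]+.5)/6-.5,.045)[:2] for u in(a,b)]
        d=w[1]-w[0]; ang=np.degrees(np.arctan2(d[1],d[0]))-ax
        print(c,a,b,w[0].round(3),w[1].round(3),round((ang+90)%180-90,2))
run("top",[((295,80),(325,360),0),((90,115),(110,372),0),((103,108),(120,372),0),((115,93),(293,77),90),((184,112),(206,320),0)],0)
run("side",[((468,280),(697,296),0),((477,176),(703,191),0)],390)
# automatic: long segments in the top view
p=viewer.read_camera("top"); g=cv2.cvtColor(p["image"],cv2.COLOR_RGB2GRAY)
for s in cv2.createLineSegmentDetector().detect(g)[0][:,0]:
    a,b=at_z(p,s[:2],.045),at_z(p,s[2:],.045); d=b-a; L=np.hypot(*d[:2])
    mid=(a+b)/2
    if L>.05 and .38<mid[0]<.53 and -.32<mid[1]<-.19:
        an=np.degrees(np.arctan2(d[1],d[0])); print("lsd",a[:2].round(3),b[:2].round(3),round((an+45)%90-45,2))
E
```

```text
top (295, 80) (325, 360) [ 0.51  -0.289] [ 0.407 -0.296] 3.72
top (90, 115) (110, 372) [ 0.498 -0.213] [ 0.404 -0.217] 2.72
top (103, 108) (120, 372) [ 0.5   -0.218] [ 0.404 -0.221] 1.91
top (115, 93) (293, 77) [ 0.506 -0.222] [ 0.512 -0.289] 5.01
top (184, 112) (206, 320) [ 0.499 -0.248] [ 0.422 -0.253] 4.01
side (468, 280) (697, 296) [ 0.496 -0.213] [ 0.401 -0.219] 3.89
side (477, 176) (703, 191) [ 0.505 -0.289] [ 0.405 -0.296] 3.79
lsd [ 0.412 -0.296] [ 0.514 -0.29 ] 3.37
lsd [ 0.407 -0.222] [ 0.492 -0.217] 3.43
lsd [ 0.513 -0.287] [ 0.509 -0.222] 3.46
lsd [ 0.429 -0.254] [ 0.495 -0.251] 2.54
lsd [ 0.503 -0.219] [ 0.507 -0.281] 3.43
lsd [ 0.503 -0.283] [ 0.412 -0.29 ] 3.89
lsd [ 0.495 -0.208] [ 0.405 -0.212] 2.3
lsd [ 0.5   -0.245] [ 0.423 -0.25 ] 4.25
lsd [ 0.475 -0.301] [ 0.374 -0.306] 2.87
```

Yaw is about 3.5° (the edge fits agree), with the finger last commanded at 2°. I'll return and push 3.5° further.

Call:
{"op": "step_arm", "data": {
  "series": [0,-0.06,0,0,0,-0.12,0.02,0,0,-0.16,0.06,0,0,-0.16,0.1,0,0,-0.16,0.12,0,0,-0.16,0.12,0,0,-0.178,0.12,0,0.001,-0.184,0.12,0]
}}

```text
time: 9.4
tool_pos: [0.4391, -0.3066, 0.0154]
tcp_rot: [3.14, 0.057, 0.002]
wrist_force: [-0.4, 0.9, -0.8]
width: -0.001
grip_force: 0.0
```

Call:
{"op": "step_arm", "data": {
  "series": [-0.001,-0.003,0,0.015,-0.003,-0.005,0,0.03,-0.005,-0.006,0,0.045,-0.006,-0.007,0,0.061,-0.006,-0.007,0,0.061,-0.006,-0.007,0,0.061,-0.006,0.008,0,0.061,-0.006,0.014,0,0.061]
}}

```text
time: 10.4
tool_pos: [0.4336, -0.3224, 0.0145]
tcp_rot: [-3.141, 0.041, -0.001]
wrist_force: [-0.9, 0.9, 0.5]
width: -0.003
grip_force: 0.0
```

Call:
{"op": "step_arm", "data": {
  "series": [0,0,-0.05,0,0,0.04,-0.1,0,0,0.1,-0.12,0,0,0.16,-0.12,0,0,0.16,-0.12,0]
}}

```text
time: 11.02
tool_pos: [0.4289, -0.4861, 0.1347]
tcp_rot: [3.139, -0.046, 0.002]
wrist_force: [1.0, 1.0, -0.1]
width: 0.001
grip_force: 0.0
```

```bash
cat > lsd.py <<'E'
from h import *
s=monitor.read_state();print(s["time"],s["tool_pos"])
for c in("top","side"):
    p=viewer.read_camera(c); save(p,c+f"_{s['time']:.1f}.png"); g=cv2.cvtColor(p["image"],cv2.COLOR_RGB2GRAY)
    for s_ in cv2.createLineSegmentDetector().detect(g)[0][:,0]:
        a,b=at_z(p,s_[:2],.045),at_z(p,s_[2:],.045); d=b-a; m=(a+b)/2
        if np.hypot(*d[:2])>.05 and .38<m[0]<.53 and -.32<m[1]<-.19:
            an=np.degrees(np.arctan2(d[1],d[0])); print(c,a[:2].round(3),b[:2].round(3),round((an+45)%90-45,2))
    print([(n,np.round(viewer.spot_point(p,n)[0]["point"])) for n in("plain_tray","plain_tray_corner")])
E
python3 lsd.py
```

```text
11.025 [ 0.42888148 -0.48612028  0.13469497]
top [ 0.4   -0.224] [ 0.401 -0.285] 1.02
top [ 0.404 -0.29 ] [ 0.506 -0.29 ] 0.11
top [ 0.407 -0.215] [ 0.495 -0.216] -0.24
top [ 0.495 -0.207] [ 0.405 -0.205] -1.25
top [ 0.508 -0.286] [ 0.508 -0.222] -0.45
top [ 0.426 -0.249] [ 0.492 -0.251] -1.11
top [ 0.502 -0.219] [ 0.502 -0.28 ] 0.01
top [ 0.498 -0.244] [ 0.44  -0.245] 1.09
top [ 0.509 -0.298] [ 0.372 -0.299] 0.63
[('plain_tray', array([265., 186.])), ('plain_tray_corner', array([316., 159.]))]
side [ 0.397 -0.153] [ 0.4   -0.283] 0.94
side [ 0.56  -0.323] [ 0.434 -0.312] -5.0
side [ 0.43  -0.291] [ 0.504 -0.292] -0.98
side [ 0.508 -0.286] [ 0.508 -0.235] 0.4
side [ 0.48  -0.206] [ 0.405 -0.207] 0.45
side [ 0.415 -0.217] [ 0.475 -0.218] -0.79
side [ 0.488 -0.279] [ 0.409 -0.278] -0.77
[('plain_tray', array([291., 264.])), ('plain_tray_corner', array([273., 206.]))]
```

Yaw is about 0, within ±0.5°, and the plain tray is unmoved. I'm handing in.

```bash
python3 -c "
from h import *
print(job.finish_job())"
```

```text
the job is handed in; nothing more can be done
None
```

I turned the divided tray about 87° clockwise; its low front now faces the robot, square with the bench edge to within about half a degree. The plain tray shows no movement in the camera images, and I handed the job in at about 11 s of the 35 s allowed.

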